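# Refit and try the crank of a vegetable mill

## Robot

A 7-joint arm with a two-finger parallel gripper is mounted at the origin on a cart in front of the work surface, level with it; the furniture and walls round the work are solid. World frame = base frame: x ahead of the robot, y to its left, z up, the work surface at z = 0. Lengths are in m, angles in rad, forces in N, time in s.
With the tool pointing down it reaches from about 0.4 to 0.925 m from the base axis. Payload 4.1 kg.
Tool frame: the origin (TCP) lies at the very end of the fingers, on their centre line; the grasp point (between the pads) lies 19 mm behind it; z points along the fingers, y is the line along which they close (so a half turn about z gives the same grasp; the last joint's range is limited). The gripper opens to 85 mm and grips with 20 to 120 N. Pads are 22 mm wide; open, the fingers measure 114 mm over their backs; the gripper's body (76 mm by 85 mm) begins 54 mm behind the grasp point. The pads swing forward as they close: fully open they stand 13 mm farther back than shut.
Start: joints at [1.12, 0.398, 0.045, 1.537, -0.019, 1.207, -0.051], TCP at [0.224, -0.61, 0.231] pointing down, gripper open.
Joint ranges: [-2.82, 2.82], [-0.49, 2.23], [-1.37, 1.46], [0, 2.46], [-1.36, 4.5], [0.23, 2], [-2.94, 2.94]. Speed limits (rad/s): [2.57, 2.57, 3.14, 3.14, 3.14, 3.14, 3.14].

## Interface

Orientations are given as [roll, pitch, yaw] about the fixed x, y, z axes, in that order (R = Rz(yaw) Ry(pitch) Rx(roll)).
In Python, from workcell import bot gives the robot as it stands. The module is installed in compiled form; this text tells all that it offers.
- The arm moves only by the tool carry_out, never from a script. Its arguments are lists of equal length, an entry for each row: "gripper": the opening, from 0 (shut) to 1 (fully open); "offset": the shift along the tool's x, y, z in mm, a list of three; "angular": the turn, a rotation vector about the tool's x, y, z in degrees, a list of three. In form: {"gripper": [gripper, ...], "offset": [[tx, ty, tz], ...], "angular": [[wx, wy, wz], ...]}. A call has 1 to 12 rows; each row shifts and turns the commanded pose from where the row before left it, along the tool's axes as they then stand; what a row does not reach is not made up. A row lasts 1/12 s, in which the tool goes at most 41.7 mm and 7.16 degrees, less where a joint would pass 70% of its speed; a pose out of reach is approached as far as the arm can. A call is refused whole if a number of a shift passes 41.7 or a number of a turn 7.16, either way. A call with a gripper value outside its range is refused whole. The fingers move at their own pace and stop on an object; "grip_force" is the grip in N (left out, the last holds). Time passes only in rows, so rows that do not move let the fingers close. It gives the time, the measured TCP pose, the force, the opening and the grip force at its end, in the units of the state.
- bot.observe(): the state, without advancing time (a new reading comes with each control period).
- bot.get_image(name): name is "scene" or "top" or "wrist"; returns the picture (480x640x3 uint8, red, green, blue); there is no depth.
- bot.camera_info(name): a dict with "intrinsics" (3x3 intrinsics, pixels), "extrinsics" (4x4, takes a point from camera to world coordinates). Camera axes: x right, y down, z forward; pixel columns grow to the right and rows downward; lengths in m; the calibration is good to about 2 mm. A picture is of the moment at which its call begins: read the wrist's pose just before it. camera_info takes no time and is no camera call; for the wrist camera it gives the pose at the moment of the call.
- bot.finish_job(): hands the job in; it is judged then, once.
Trained networks look in the newest picture that a camera, given by its name, has taken for a name from the list of things; names that differ only in an ending like _2 or _b are one class to them, and where a whole thing is asked for, a point or a joint stands for the part that bears it (a point fixed in the world has none). Each returns a list of dicts, best first, with "conf" (0 to 1); they miss things now and then, are a little off and sometimes report something else, mostly with a low value. They report only what shows in the picture. A call takes as long as a camera call.
- bot.boxes_of(camera, name): "rect" ([left, top, right, bottom] as shares, 0 to 1, of the picture: columns of its width, rows of its height, round what is visible of it).
- bot.masks_of(camera, name): "region" (480x640 bool, what is visible of it) and "rect" ([left, top, right, bottom] as shares, 0 to 1, of the picture: columns of its width, rows of its height, round what is visible of it).
- bot.tip_of(camera, name): "point" ([column, row] as shares, 0 to 1, of the picture: columns of its width, rows of its height: a listed point, or the origin of a listed thing).
The state is a dict: "clock": time; "joints": joint angles; "qvel": joint speeds; "joint_torque": joint torques, N m; "position": TCP position; "orientation": TCP orientation; "contact_force": force on the tool from outside, world axes, zero at the start; "torque": the same for the moment, N m; "grip_width": finger opening in m; "gripper_force": force on a finger pad.
Only numpy, scipy, OpenCV 4.12 (cv2) and the standard library are available. Lean on these libraries where they do the work, as an engineer would, in place of code of your own. Each camera call takes 0.05 s, during which the arm holds its last target. There are 200 camera calls.

## Task

The red tripod vegetable mill has been washed and its crank is lying on the wooden board. Fit the crank onto the mill's square spindle, pushed fully home, then give it about a quarter turn clockwise (seen from the crank's side) to see that the grating disc comes round with it. Let go and leave the crank seated, with the bowl still under the mill and the jar, tin and glass left alone.

Things in the scene. Friction and masses are not known exactly. Their poses are not given: they have to be found in the camera images.
- crank: Loose steel crank, 136 mm long, 0.28 kg, lying flat on the board, grip end towards the robot. Origin: centre of the underside of its hub; z up the hub's axis, x along the arm. Hub 36x36 mm (sides along x, y), 48 tall; grip its free +y, -y sides. Blind square bore from below: 18.4 mm wide (sides along x, y), 31 deep, 2.5 mm chamfer. Arm: flat bar 22 wide, 8 thick, flush with the underside.
- crank_grip (a point): Middle of the crank's upright wooden grip, at x = 103, z = 40 mm of the crank; the grip is 29 mm thick and reaches from z = 11 to 68 mm; axes as the crank's.
- spindle_seat (a point): Centre of the 32 mm collar on the spindle, where the hub's underside rests when home. z points out along the spindle, which leans 35 degrees from vertical towards the robot; x, y lie along the square's flats and turn with the disc. The square, 16 mm wide, rises 21 mm, then tapers over 8 mm to 9 mm. The crank fits in all four quarter-turn positions, with about 8 degrees of play each way.
- spindle_tip (a point): Centre of the spindle's tapered end, 29 mm out from spindle_seat along its z; same axes.
- finger_hole (a point): Centre of the dark finger hole in the grating disc, 58 mm from the spindle's axis, 44 mm below spindle_seat in its frame, on its +x side; it turns with the disc.
- cutter (a joint): Angle of the disc and spindle, rad, growing clockwise as seen from the crank's side; starts between -0.7 and 0.7, turns without end, stays where it is left (friction about 0.15 N m).
- mill: Red open pan, 174 mm across, leaning on three steel legs, fixed by suction feet to the worktop left of the hob. Origin on the worktop under the centre of the pan's floor, z up; the spindle leans to its -x, its tip 217 mm high. Pan rim and bridge bar lie 13 and 9 mm below spindle_seat along the spindle: fingers and crank pass over them. A wall cabinet overhangs its back (x over 0.5, z over 0.45 m).
- board: Fixed wooden board 340 x 270 x 18 mm on the cold hob, x along the 340 mm side; origin centre of its underside.
- bowl: Cream bowl 134 mm across, 60 mm tall, loose on the worktop under the mill's pan; origin centre of its underside.
- jar_small: Glass jar with green lid, 70 mm across, 101 mm tall, loose on the worktop at the left; origin centre of its underside.
- tin: Tin 75 mm across, 58 mm tall, loose on the hob at the right; origin centre of its underside.
- tumbler: Clear glass 77 mm across, 91 mm tall, loose on the hob at the back; origin centre of its underside.

How it is judged:
On the way, in this order (a step that is already met when the one before it is completed fails the run):
1. the crank is pushed fully home on the spindle (z of crank in the frame of spindle_seat below 0.004 m and distance between crank and spindle_seat below 0.006 m and angle between the z axis of crank and the z axis of spindle_seat, either way round below 0.12 rad), for 0.2 s.
2. the disc is turned clockwise by the seated crank, about a quarter turn (at least 55 degrees) (distance between crank and spindle_seat below 0.007 m and value of joint cutter above 0.2 rad and (distance of finger_hole from where it was at the start of the episode above 0.0536 m or value of joint cutter above 3 rad)), for 0.1 s.
At the end, for the whole second after the job is handed in: Hub's underside within 4 mm of the collar (6 mm overall), axis within 7 degrees of the spindle's; disc at least 55 degrees clockwise of its start (more is no fault); crank released and at rest; bowl upright, centre within 40 mm of the mill's; bowl, jar, tin and glass moved under 30 mm (all of step 1 and value of joint cutter above 0.2 rad and (distance of finger_hole from where it was at the start of the episode above 0.0536 m or value of joint cutter above 3 rad) and contact force between the fingers and crank below 0.1 N and linear speed of crank below 0.02 m/s and horizontal distance between bowl and mill below 0.04 m and angle between bowl's own z axis and vertical below 0.1 rad); the robot touches nothing.
It fails at once if the bowl, jar, tin or glass is pushed more than 30 mm from its place (distance of any of bowl, jar_small, tin, tumbler from where it was at the start of the episode above 0.03 m).
It also fails if it takes over 58 s, if anything falls off the work surface, if the arm or the gripper's body presses on something with over 40 N, if the wrist force passes 120 N, or if a joint passes its speed limit or range.

## Working session

There is one attempt and no reset: what is moved stays moved. The work goes in short steps, Python scripts to look and compute and a tool call to move; the robot and the scene stay as the last step left them, time stands still between calls to the robot, and variables do not carry over. Pictures are saved under pics/ and viewed, at most 10 in all, crops included, and the job is handed in when it is done.

Besides the shell and the picture viewer there is one more tool, called after "Request:" by a JSON object that holds its "api" and its "payload", one argument or row to a line. carry_out: Moves the arm, as the interface text tells. Its arguments: {"type":"object","properties":{"gripper":{"type":"array"},"offset":{"type":"array"},"angular":{"type":"array"},"grip_force":{"type":"number"}},"required":["gripper","offset","angular"]}

```bash
mkdir -p pics; python3 - <<'E'
from workcell import bot
import cv2,numpy as np
np.set_printoptions(precision=4,suppress=True)
o=bot.observe();print(o)
for c in ["scene","top"]:
    im=bot.get_image(c);cv2.imwrite(f"pics/{c}0.png",im[:,:,::-1])
    i=bot.camera_info(c);print(c,i)
    for n in ["crank","crank_grip","spindle_seat","spindle_tip","finger_hole","mill","board","bowl"]:
        print(n,[(np.round(np.array(d["point"])*[640,480],1),round(d["conf"],2)) for d in bot.tip_of(c,n)][:3])
E
```

```text
{'clock': 0.0, 'joints': array([ 1.12  ,  0.3992,  0.045 ,  1.5379, -0.0187,  1.2069, -0.0507]), 'qvel': array([ 0.0006,  0.0002,  0.0004,  0.0002, -0.0006, -0.0012,  0.0028]), 'joint_torque': array([  0.    , -47.5134,   1.3645, -25.4226,   0.0115,   0.0096,
         0.    ]), 'position': array([ 0.2238, -0.6096,  0.2303]), 'orientation': array([-3.1396,  0.0001,  0.352 ]), 'contact_force': array([ 0.0879,  0.1021, -0.4775]), 'torque': array([-0.0389,  0.0177,  0.0176]), 'gripper_force': 0.0, 'grip_width': 0.08554311364406555}
scene {'intrinsics': array([[523.521 ,   0.    , 314.79  ],
       [  0.    , 523.521 , 236.3534],
       [  0.    ,   0.    ,   1.    ]]), 'extrinsics': array([[-0.8258, -0.3651,  0.4298, -0.0995],
       [-0.5636,  0.5061, -0.6529,  1.1454],
       [ 0.0208, -0.7814, -0.6237,  1.0722],
       [ 0.    ,  0.    ,  0.    ,  1.    ]])}
crank [(array([356.1, 234.9]), 0.9)]
crank_grip [(array([385.7, 236.8]), 0.6)]
spindle_seat [(array([299.6, 262.9]), 0.83)]
spindle_tip []
finger_hole []
mill [(array([289.7, 322.3]), 0.57)]
board [(array([371. , 242.8]), 0.94)]
bowl [(array([292.4, 317. ]), 0.79)]
top {'intrinsics': array([[441.4764,   0.    , 317.4651],
       [  0.    , 441.4764, 243.4958],
       [  0.    ,   0.    ,   1.    ]]), 'extrinsics': array([[ 0.0097, -0.9861,  0.1658,  0.3274],
       [-0.9999, -0.0118, -0.0113,  0.1828],
       [ 0.0131, -0.1657, -0.9861,  1.3338],
       [ 0.    ,  0.    ,  0.    ,  1.    ]])}
crank [(array([385.5, 258.8]), 0.75)]
crank_grip []
spindle_seat [(array([253.7, 260.4]), 0.71)]
spindle_tip [(array([251.2, 266.7]), 0.85)]
finger_hole [(array([228.2, 242.8]), 0.79), (array([247.9, 266.1]), 0.15)]
mill [(array([256.2, 261.6]), 0.61)]
board [(array([392.1, 272.6]), 0.75)]
bowl [(array([385.8, 287.9]), 0.19)]
```

```bash
python3 - <<'E'
import cv2,numpy as np
a=cv2.imread("pics/scene0.png")[170:350,220:460];b=cv2.imread("pics/top0.png")[190:340,190:430]
a=cv2.resize(a,None,fx=3.3,fy=3.3,interpolation=2);b=cv2.resize(b,None,fx=3.3,fy=3.3,interpolation=2)
cv2.imwrite("pics/a.png",a);cv2.imwrite("pics/b.png",b)
E
```

```text
(no output)
```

View pics/scene0.png

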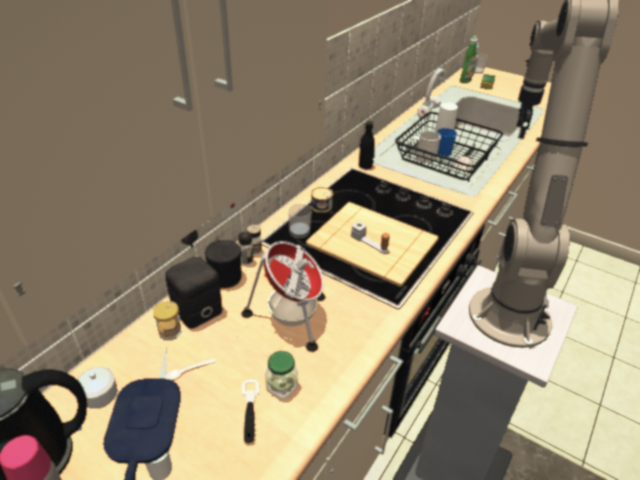

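View pics/b.png

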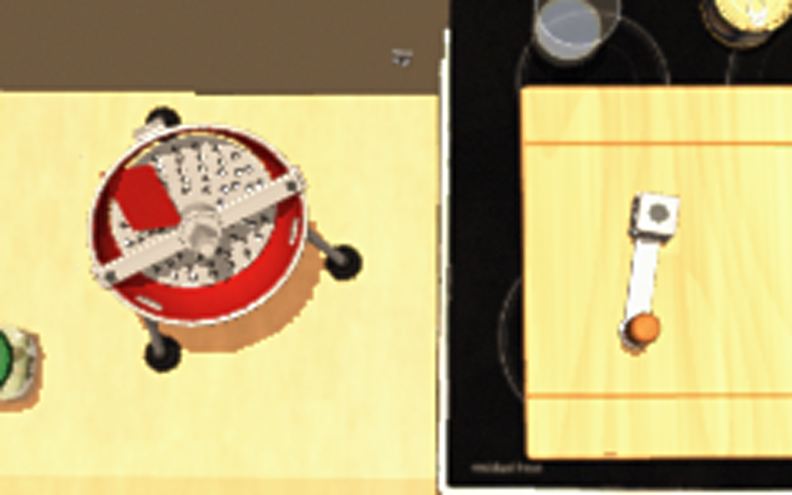

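```bash
cat > h.py <<'E'
from workcell import bot
import cv2,numpy as np
from scipy.spatial.transform import Rotation as R
np.set_printoptions(precision=4,suppress=True)
def cam(c):
    i=bot.camera_info(c);return np.array(i["intrinsics"]),np.array(i["extrinsics"])
def ray(c,p,ci=None):
    K,E=ci or cam(c);d=E[:3,:3]@np.linalg.solve(K,[p[0],p[1],1]);return E[:3,3],d/np.linalg.norm(d)
def tri(rays):
    A=sum(np.eye(3)-np.outer(d,d) for _,d in rays);b=sum((np.eye(3)-np.outer(d,d))@o for o,d in rays)
    x=np.linalg.solve(A,b);return x,[round(1e3*np.linalg.norm(np.cross(x-o,d)),1) for o,d in rays]
def atz(r,z): return r[0]+r[1]*(z-r[0][2])/r[1][2]
def proj(X,ci):
    K,E=ci;q=K@(E[:3,:3].T@(np.asarray(X)-E[:3,3]));return q[:2]/q[2]
def pose():
    o=bot.observe();return o["position"],R.from_euler("xyz",o["orientation"])
def delta(p,Rm):
    "offset mm in tool axes and rotvec deg to reach pose"
    p0,r0=pose();return r0.inv().apply(np.array(p)-p0)*1e3,np.degrees((r0.inv()*Rm).as_rotvec())
def tip(c,n):
    d=bot.tip_of(c,n);return [(np.array(e["point"])*[640,480],round(e["conf"],2)) for e in d]
E
python3 - <<'E'
from h import *
for n,s,t in [("crank",(356.1,234.9),(385.5,258.8)),("seat",(299.6,262.9),(253.7,260.4)),("mill",(289.7,322.3),(256.2,261.6)),("board",(371,242.8),(392.1,272.6))]:
    print(n,tri([ray("scene",s),ray("top",t)]))
print("hubtop",atz(ray("top",(388.5,255.8)),.066),"grip top",atz(ray("top",(384.8,289.4)),.086),"tip",atz(ray("top",(251.2,266.7)),.217),atz(ray("top",(251.2,266.7)),.20))
print("fh",atz(ray("top",(228.2,242.8)),.18),cam("wrist")[1])
m=bot.masks_of("top","crank");print(m[0]["rect"]*np.array([640,480,640,480]) if m else 0)
E
```

```text
crank (array([ 0.5092, -0.0328,  0.0292]), [np.float64(7.0), np.float64(7.0)])
seat (array([0.4746, 0.336 , 0.1931]), [np.float64(2.2), np.float64(2.2)])
mill (array([ 0.4964,  0.3559, -0.0232]), [np.float64(0.2), np.float64(0.2)])
board (array([ 0.4688, -0.0584, -0.0006]), [np.float64(4.3), np.float64(4.3)])
hubtop [ 0.5068 -0.0385  0.066 ] grip top [ 0.4081 -0.0229  0.086 ] tip [0.4535 0.3376 0.217 ] [0.4554 0.3399 0.2   ]
fh [0.5205 0.4056 0.18  ] [[ 0.3456 -0.8946 -0.2832  0.2973]
 [-0.9384 -0.3293 -0.105  -0.5834]
 [ 0.0006  0.302  -0.9533  0.3737]
 [ 0.      0.      0.      1.    ]]
[376.192 249.792 398.528 301.104]
```

```bash
python3 - <<'E'
from h import *
print(delta([0.49,-0.037,0.21],R.from_euler("xyz",[np.pi,0,-0.15])))
E
```

```text
(array([ 447.2328, -446.4461,   21.2893]), array([ 0.0085, -0.0025, 28.7534]))
```

Request:
{"api": "carry_out", "payload": {
  "gripper": [1, 1, 1, 1, 1, 1, 1, 1, 1, 1, 1, 1],
  "offset": [
    [28, -28, 1],
    [28, -28, 1],
    [28, -28, 1],
    [28, -28, 1],
    [28, -28, 1],
    [28, -28, 1],
    [28, -28, 1],
    [28, -28, 1],
    [28, -28, 1],
    [28, -28, 2],
    [28, -28, 2],
    [28, -28, 2]
  ],
  "angular": [
    [0, 0, 0],
    [0, 0, 0],
    [0, 0, 0],
    [0, 0, 0],
    [0, 0, 0],
    [0, 0, 0],
    [0, 0, 0],
    [0, 0, 0],
    [0, 0, 0],
    [0, 0, 0],
    [0, 0, 0],
    [0, 0, 0]
  ]
}}

```text
clock: 1.95
position: [0.4241, -0.1773, 0.2167]
orientation: [3.14, -0.001, 0.352]
contact_force: [0.8, 0.4, 0.0]
grip_width: 0.0856
gripper_force: 0.0
```

Request:
{"api": "carry_out", "payload": {
  "gripper": [1, 1, 1, 1, 1, 1, 1, 1, 1, 1],
  "offset": [
    [28, -28, 2],
    [28, -28, 2],
    [28, -28, 2],
    [27, -27, 1],
    [0, 0, 0],
    [0, 0, 0],
    [0, 0, 0],
    [0, 0, 0],
    [0, 0, 0],
    [0, 0, 0]
  ],
  "angular": [
    [0, 0, 0],
    [0, 0, 0],
    [0, 0, 0],
    [0, 0, 0],
    [0, 0, 7],
    [0, 0, 7],
    [0, 0, 7],
    [0, 0, 7],
    [0, 0, 0.7],
    [0, 0, 0]
  ]
}}

```text
clock: 2.78
position: [0.4896, -0.0365, 0.2094]
orientation: [3.141, -0.0, -0.147]
contact_force: [-0.2, 0.4, -0.8]
grip_width: 0.0857
gripper_force: 0.0
```

```bash
python3 - <<'E'
from h import *
import pickle
print(bot.observe()["clock"],pose()[0],pose()[1].as_euler("xyz"))
ci=cam("wrist");im=bot.get_image("wrist");cv2.imwrite("pics/w1.png",im[:,:,::-1])
print(ci[0],tip("wrist","crank"),tip("wrist","crank_grip"),[m["rect"]*np.array([640,480,640,480]) for m in bot.masks_of("wrist","crank")])
pickle.dump(ci,open("c1.pkl","wb"))
E
```

```text
2.7833 [ 0.4896 -0.0365  0.2094] [ 3.1414 -0.0003 -0.1466]
[[330.922    0.     323.1629]
 [  0.     330.922  237.6185]
 [  0.       0.       1.    ]] [(array([326.592, 186.912]), 0.58)] [(array([321.728, 295.92 ]), 0.75)] [array([303.616, 169.824, 346.88 , 320.976])]
```

View pics/w1.png

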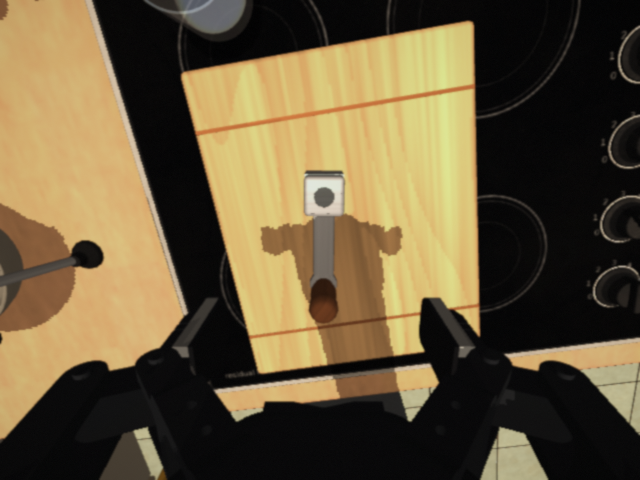

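```bash
python3 - <<'E'
from h import *
import pickle
ci=pickle.load(open("c1.pkl","rb"))
im=cv2.imread("pics/w1.png")
g=cv2.cvtColor(im,cv2.COLOR_BGR2GRAY)
print(g[196,296:352]); print(g[165:222,312])
h=atz(ray(0,(324.3,196.5),ci),.066);a=atz(ray(0,(324,225),ci),.026);b=atz(ray(0,(323.2,272),ci),.026)
print("hub",h,"arm",a,b,"dir",np.degrees(np.arctan2(*(b-a)[[1,0]])),tri([ray(0,(324.3,196.5),ci),ray("top",(388.5,255.8))]))
for X in (.026,.066): print(atz(ray(0,(323,300),ci),.058))
p,r=pose();print("tool x",r.apply([1,0,0]))
print("w",[np.linalg.norm(atz(ray(0,(304,196),ci),.066)-atz(ray(0,(345,196),ci),.066))])
E
```

```text
[196 195 194 192 192 193 190 169 145 169 198 215 222 223 224 223 218 192
 134  98  91  90  90  90  90  90  89  89  90  90  89  89  89  89  88  88
  89 104 159 208 219 219 219 218 208 190 167 150 162 190 197 197 196 196
 193 190]
[186 186 186 186 174 123  75  60  77 108  96 112 150 183 209 224 227 227
 227 227 227 227 227 227 227 226 224 221 217 215 217 218 217 217 218 218
 218 215 210 211 213 214 212 212 212 213 211 196 156 154 158 168 165 139
 118 105 100]
hub [ 0.5144 -0.0412  0.066 ] arm [ 0.4781 -0.0357  0.026 ] [ 0.4267 -0.0274  0.026 ] dir 170.76102500694154 (array([ 0.5101, -0.0414,  0.0452]), [np.float64(0.8), np.float64(0.8)])
[ 0.4108 -0.0248  0.058 ]
[ 0.4108 -0.0248  0.058 ]
tool x [ 0.9891 -0.1472  0.0002]
w [np.float64(0.035715733119873784)]
```

```bash
python3 - <<'E'
from h import *
print(delta([0.515,-0.0413,0.12],R.from_euler("xyz",[np.pi,0,-0.161])))
E
```

```text
(array([25.7991,  0.8948, 89.3692]), array([ 0.0044, -0.013 ,  0.7605]))
```

Request:
{"api": "carry_out", "payload": {
  "gripper": [1, 1, 1, 1, 1],
  "offset": [
    [9, 0.3, 30],
    [9, 0.3, 30],
    [8, 0.3, 29],
    [0, 0, 0],
    [0, 0, 0]
  ],
  "angular": [
    [0, 0, 0.76],
    [0, 0, 0],
    [0, 0, 0],
    [0, 0, 0],
    [0, 0, 0]
  ]
}}

```text
clock: 3.4
position: [0.514, -0.0415, 0.1192]
orientation: [-3.142, 0.004, -0.162]
contact_force: [0.4, 0.0, 0.3]
grip_width: 0.0854
gripper_force: 0.0
```

```bash
python3 - <<'E'
from h import *
import pickle
c1=pickle.load(open("c1.pkl","rb"))
ci=cam("wrist");im=bot.get_image("wrist");cv2.imwrite("pics/w2.png",im[:,:,::-1])
print(pose()[0])
g=cv2.cvtColor(im,cv2.COLOR_RGB2GRAY)
q=proj([.515,-.0412,.066],ci);print(q)
# dark disc on hub top
x,y=q.astype(int)
for I,c,(x,y) in ((cv2.cvtColor(cv2.imread("pics/w1.png"),6),c1,(324,196)),(g,ci,(x,y))):
    w=I[y-30:y+30,x-30:x+30];n,l,s,ce=cv2.connectedComponentsWithStats((w<150).astype(np.uint8))
    print([(ce[k]+[x-30,y-30],s[k][4]) for k in range(1,n) if s[k][4]>60])
E
```

```text
[ 0.5152 -0.0414  0.1208]
[322.5658 260.0911]
[(array([324.0177, 173.3936]), np.int32(282)), (array([323.5417, 196.984 ]), np.int32(312)), (array([330.5421, 220.5339]), np.int32(487))]
[(array([322.0367, 259.994 ]), np.int32(3515))]
```

View pics/w2.png

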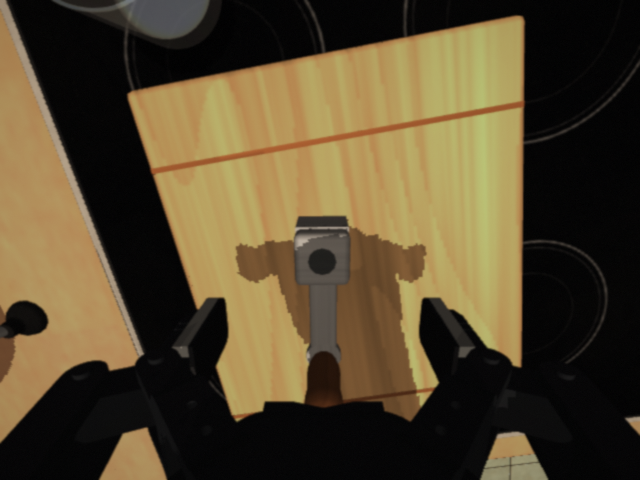

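Request:
{"api": "carry_out", "payload": {
  "gripper": [1, 1, 1, 1, 0, 0, 0, 0, 0, 0, 0, 0],
  "offset": [
    [0, 0, 30],
    [0, 0, 30],
    [0, 0, 28],
    [0, 0, 0],
    [0, 0, 0],
    [0, 0, 0],
    [0, 0, 0],
    [0, 0, 0],
    [0, 0, 0],
    [0, 0, 0],
    [0, 0, 0],
    [0, 0, 0]
  ],
  "angular": [
    [0, 0, 0],
    [0, 0, 0],
    [0, 0, 0],
    [0, 0, 0],
    [0, 0, 0],
    [0, 0, 0],
    [0, 0, 0],
    [0, 0, 0],
    [0, 0, 0],
    [0, 0, 0],
    [0, 0, 0],
    [0, 0, 0]
  ],
  "grip_force": 50
}}

```text
clock: 4.45
position: [0.517, -0.0416, 0.0345]
orientation: [-3.142, -0.004, -0.162]
contact_force: [-1.1, -0.1, 7.0]
grip_width: 0.0354
gripper_force: 51.1
```

Request:
{"api": "carry_out", "payload": {
  "gripper": [0, 0, 0, 0, 0, 0, 0, 0, 0, 0, 0, 0],
  "offset": [
    [0, 0, 0],
    [0, 0, -10],
    [0, 0, -20],
    [0, 0, -30],
    [0, 0, -35],
    [0, 0, -35],
    [0, 0, -35],
    [0, 0, -35],
    [0, 0, -35],
    [0, 0, -35],
    [0, 0, 0],
    [0, 0, 0]
  ],
  "angular": [
    [0, 0, 0],
    [0, 0, 0],
    [0, 0, 0],
    [0, 0, 0],
    [0, 0, 0],
    [0, 0, 0],
    [0, 0, 0],
    [0, 0, 0],
    [0, 0, 0],
    [0, 0, 0],
    [0, 0, 0],
    [0, 0, 0]
  ]
}}

```text
clock: 5.45
position: [0.5159, -0.0413, 0.305]
orientation: [-3.142, -0.005, -0.162]
contact_force: [-0.7, -0.1, -4.0]
grip_width: 0.0355
gripper_force: 50.6
```

```bash
python3 - <<'E'
from h import *
o=bot.observe();print(o["joints"],pose()[0],o["gripper_force"],o["grip_width"])
im=bot.get_image("top")
for n in ["spindle_seat","spindle_tip","finger_hole","mill","bowl"]: print(n,tip("top",n))
im=bot.get_image("scene")
for n in ["spindle_seat","spindle_tip","finger_hole","mill","bowl"]: print(n,tip("scene",n))
E
```

```text
[ 0.3352  0.1198 -0.3722  1.7385  0.0463  1.2867 -1.7802] [ 0.5159 -0.0413  0.305 ] 50.56258496828377 0.03551900426209426
spindle_seat [(array([251.072, 259.68 ]), 0.56)]
spindle_tip [(array([246.912, 263.52 ]), 0.94)]
finger_hole [(array([229.824, 244.176]), 0.97)]
mill [(array([255.296, 261.12 ]), 0.88)]
bowl []
spindle_seat [(array([299.328, 263.808]), 0.82)]
spindle_tip []
finger_hole [(array([270.4  , 277.584]), 0.71), (array([397.376, 163.296]), 0.59)]
mill [(array([289.088, 318.288]), 0.68), (array([294.976, 317.28 ]), 0.53)]
bowl [(array([294.528, 318.288]), 0.77)]
```

```bash
python3 - <<'E'
from h import *
from scipy.optimize import least_squares
pts={}
for c in("top","scene"):
    im=cv2.imread(f"pics/{c}0.png");h=cv2.cvtColor(im,cv2.COLOR_BGR2HSV)
    m=((h[...,0]<8)|(h[...,0]>172))&(h[...,1]>130)&(h[...,2]>60)
    roi=np.zeros_like(m);
    if c=="top": roi[215:300,205:295]=1
    else: roi[225:320,250:335]=1
    m=(m&roi).astype(np.uint8)
    k=np.argwhere(m)[:,::-1].astype(np.int32);hull=cv2.convexHull(k)[:,0].astype(float)
    hc=hull.mean(0);pts[c]=hull; print(c,len(hull),hull.min(0),hull.max(0))
C={c:cam(c) for c in pts}
def rim(p):
    z=np.array([np.sin(.611)*np.cos(p[3]),np.sin(.611)*np.sin(p[3]),np.cos(.611)])
    o=np.array([p[0],p[1],p[2]])-.013*z
    u=np.cross(z,[0,0,1]);u/=np.linalg.norm(u);v=np.cross(z,u)
    t=np.linspace(0,2*np.pi,180);return o+.0855*(np.outer(np.cos(t),u)+np.outer(np.sin(t),v))
def f(p):
    r=[]
    for c in pts:
        q=np.array([proj(X,C[c]) for X in rim(p)])
        D=np.linalg.norm(pts[c][:,None]-q[None],axis=2);r+=list(D.min(1))
    return r
for p0 in (3.14,3.7,2.6):
    s=least_squares(f,[.474,.336,.193,p0],loss="soft_l1");print(s.x,np.degrees(s.x[3]),s.cost,len(s.fun))
E
```

```text
top 31 [218. 229.] [281. 286.]
scene 26 [265. 245.] [320. 299.]
[0.4762 0.3478 0.1749 3.4836] 199.59315704929483 32.6233785326374 57
[0.4765 0.3471 0.1742 3.5462] 203.1803818401728 32.42030497325904 57
[0.4762 0.3478 0.1749 3.4843] 199.63288283616586 32.61952278423238 57
```

```bash
cat >> h.py <<'E'
def sz(psi): return np.array([np.sin(.6109)*np.cos(psi),np.sin(.6109)*np.sin(psi),np.cos(.6109)])
def sframe(psi,a):
    "spindle rotation: x at angle a (ccw about z) from downhill direction"
    z=sz(psi);u=np.array([np.cos(.6109)*np.cos(psi),np.cos(.6109)*np.sin(psi),-np.sin(.6109)]);v=np.cross(z,u)
    x=np.cos(a)*u+np.sin(a)*v;return np.c_[x,np.cross(z,x),z]
def toolR(psi,a): # tool holding crank, crank x at a ; tool x=-crank x, tool z=-crank z
    S=sframe(psi,a);return R.from_matrix(np.c_[-S[:,0],S[:,1],-S[:,2]])
E
python3 - <<'E'
from h import *
for psi in np.radians([190,200,210]):
    seat=np.array([.4746,.336,.193]);z=sz(psi);o,d=ray("top",(229.8,244.2));P=seat-.044*z
    X=o+d*((P-o)@z)/(d@z);F=sframe(psi,0);l=F.T@(X-seat);print(psi,l,np.degrees(np.arctan2(l[1],l[0])),np.hypot(*l[:2]))
psi=np.radians(200);seat=np.array([.475,.336,.193])
for a in (10,45,80):
    T=toolR(psi,np.radians(a));print(a,-T.apply([1,0,0]),delta(seat+.14*sz(psi),T),T.as_euler("xyz"))
E
```

```text
3.3161255787892263 [-0.0345 -0.0574 -0.044 ] -120.97326699474976 0.06698586469429932
3.490658503988659 [-0.0442 -0.0466 -0.044 ] -133.4676151747649 0.06420609337275535
3.6651914291880923 [-0.0517 -0.0349 -0.044 ] -145.98201218870275 0.06233428431518942
10 [-0.6986 -0.4391 -0.5649] (array([-170.515 , -326.747 ,   -5.5845]), array([  5.973 ,  35.2034, -38.0465])) [ 3.0206 -0.6003  0.5611]
45 [-0.3024 -0.8626 -0.4056] (array([-170.515 , -326.747 ,   -5.5845]), array([ -5.1401,  37.1843, -71.8335])) [ 2.6818 -0.4176  1.2336]
80 [ 0.2032 -0.9741 -0.0996] (array([-170.515 , -326.747 ,   -5.5845]), array([ -17.4744,   36.8504, -105.4087])) [ 2.5379 -0.0998  1.7764]
```

Request:
{"api": "carry_out", "payload": {
  "gripper": [0, 0, 0, 0, 0, 0, 0, 0, 0, 0, 0],
  "offset": [
    [-10, -20, 0],
    [-17, -33, -1],
    [-17, -33, -1],
    [-17, -33, -1],
    [-17, -33, -1],
    [-17, -33, -1],
    [-17, -33, -1],
    [-17, -33, 0],
    [-17, -33, 0],
    [-17, -33, 0],
    [-8, -10, 0]
  ],
  "angular": [
    [0, 0, 0],
    [0, 0, 0],
    [0, 0, 0],
    [0, 0, 0],
    [0, 0, 0],
    [0, 0, 0],
    [0, 0, 0],
    [0, 0, 0],
    [0, 0, 0],
    [0, 0, 0],
    [0, 0, 0]
  ]
}}

```text
clock: 6.97
position: [0.396, 0.3152, 0.3089]
orientation: [-3.137, 0.001, -0.154]
contact_force: [-0.1, 0.0, -2.5]
grip_width: 0.0354
gripper_force: 50.8
```

Request:
{"api": "carry_out", "payload": {
  "gripper": [0, 0, 0, 0, 0, 0, 0, 0, 0, 0, 0, 0],
  "offset": [
    [0, 0, 0],
    [0, 0, 0],
    [0, 0, 0],
    [0, 0, 0],
    [0, 0, 0],
    [0, 0, 0],
    [0, 0, 0],
    [0, 0, 0],
    [0, 0, 0],
    [0, 0, 0],
    [0, 0, 0],
    [0, 0, 0]
  ],
  "angular": [
    [-0.43, 3.1, -5.98],
    [-0.43, 3.1, -5.98],
    [-0.43, 3.1, -5.98],
    [-0.43, 3.1, -5.98],
    [-0.43, 3.1, -5.98],
    [-0.43, 3.1, -5.98],
    [-0.43, 3.1, -5.98],
    [-0.43, 3.1, -5.98],
    [-0.43, 3.1, -5.98],
    [-0.43, 3.1, -5.98],
    [-0.43, 3.1, -5.98],
    [-0.43, 3.1, -5.98]
  ]
}}

```text
clock: 7.97
position: [0.3984, 0.3088, 0.3082]
orientation: [2.678, -0.417, 1.239]
contact_force: [1.0, -0.0, -3.0]
grip_width: 0.0354
gripper_force: 50.9
```

```bash
cat > look.py <<'E'
from h import *
import pickle,sys
k=sys.argv[1]
o=bot.observe();print(o["joints"],pose()[0],o["grip_width"],delta(np.array([.475,.336,.193])+.14*sz(np.radians(200)),toolR(np.radians(200),np.radians(45))))
ci=cam("wrist");im=bot.get_image("wrist");cv2.imwrite(f"pics/m{k}.png",im[:,:,::-1]);D={"ci":ci}
for n in ["spindle_seat","spindle_tip","finger_hole","crank","crank_grip"]: D[n]=tip("wrist",n);print(n,D[n])
pickle.dump(D,open(f"m{k}.pkl","wb"))
E
python3 look.py 1
```

```text
[-0.2153 -0.255  -0.6197  2.177   0.2328  0.6423 -1.4413] [0.3984 0.3088 0.3082] 0.03535175105976908 (array([-0.1312,  0.8118,  0.9652]), array([ 0.0958, -0.1004,  0.2585]))
spindle_seat [(array([315.072, 215.904]), 0.59)]
spindle_tip [(array([319.616, 230.4  ]), 0.76)]
finger_hole [(array([319.488, 230.208]), 0.51)]
crank [(array([324.8  , 290.688]), 0.81)]
crank_grip []
```

View pics/m1.png

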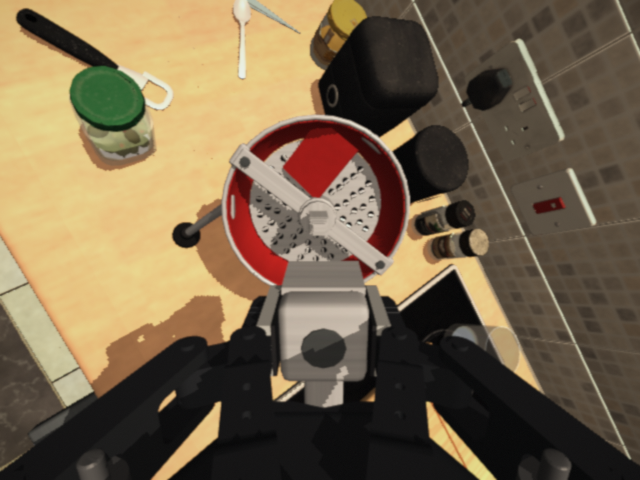

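```bash
python3 -c "
import cv2
a=cv2.imread('pics/m1.png')[110:260,220:420];cv2.imwrite('pics/m1c.png',cv2.resize(a,None,fx=4,fy=4,interpolation=2))"
```

```text
(no output)
```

View pics/m1c.png

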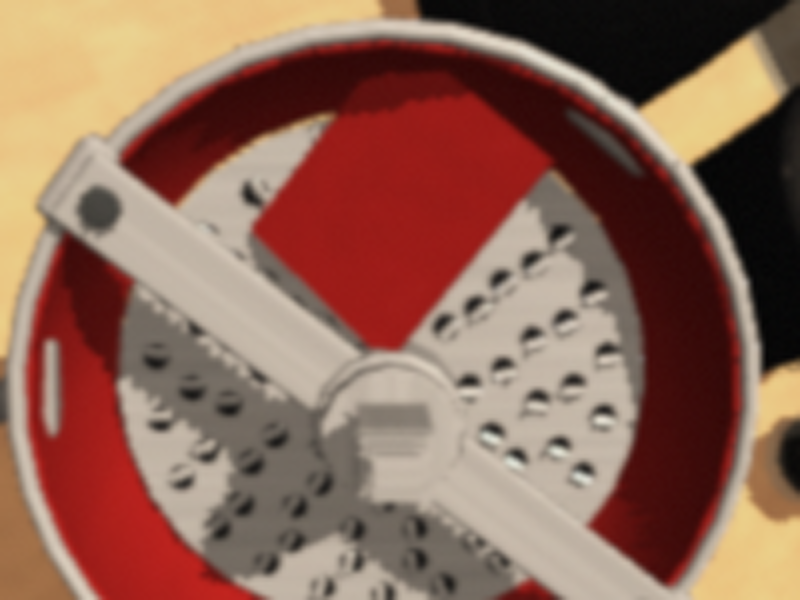

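```bash
cat > fit.py <<'E'
from h import *
import pickle
from scipy.optimize import least_squares
ci=pickle.load(open("m1.pkl","rb"))["ci"]
im=cv2.imread("pics/m1.png");h=cv2.cvtColor(im,cv2.COLOR_BGR2HSV)
m=((h[...,0]<8)|(h[...,0]>172))&(h[...,1]>130)&(h[...,2]>40);m[:110]=0;m[262:]=0;m[:,:215]=0;m[:,420:]=0
n,l,s,_=cv2.connectedComponentsWithStats(m.astype(np.uint8));m=np.isin(l,[k for k in range(1,n) if s[k][4]>80])
hull=cv2.convexHull(np.argwhere(m)[:,::-1].astype(np.int32))[:,0].astype(float);hull=hull[hull[:,1]<258]
print(len(hull),hull.min(0),hull.max(0))
cs=cam("scene");ct=cam("top")
def f(p,full=False):
    x,y,psi,r,a=p;S=sframe(psi,a);o=np.array([x,y,.1932]);F=sframe(psi,0)
    t=np.linspace(0,2*np.pi,360);q=np.array([proj(o+F@[r*np.cos(k),r*np.sin(k),-.013],ci) for k in t])
    e=list(np.linalg.norm(hull[:,None]-q[None],axis=2).min(1)/1.5/3)
    e+=list((proj(o,ci)-[318.7,216])/1.5)+list((proj(o+.029*S[:,2],ci)-[319,227])/2.5)
    g=o+S@[.058,0,-.044];e+=list((proj(g,ci)-[284.5,158])/2)
    if full: print("hole res wrist",proj(g,ci),"top",proj(g,ct),"seat top",proj(o,ct),"tip top",proj(o+.029*S[:,2],ct),"seat scene",proj(o,cs),"hole scene",proj(g,cs))
    return e
s=least_squares(f,[.475,.336,3.49,.084,np.radians(-133)],loss="soft_l1");print(s.x,np.degrees(s.x[[2,4]]),s.cost);f(s.x,True)
print(np.round(s.fun,1))
p=s.x;T=toolR(p[2],p[4]+np.pi);print(delta([p[0],p[1],.1932]+.10*sz(p[2]),T))
E
python3 fit.py
```

```text
43 [227. 120.] [404. 257.]
[ 0.4729  0.3448  3.533   0.0813 -1.8089] [ 202.4286 -103.6416] 2.289282336698644
hole res wrist [283.5633 156.4191] top [226.7377 256.8153] seat top [249.9348 260.2769] tip top [250.9374 265.1145] seat scene [298.9759 265.2205] hole scene [279.4118 286.2573]
[ 0.2  0.2  0.2  0.2  0.3  0.3  0.4  0.3  0.2  0.3  0.3  0.3  0.3  0.2
  0.2  0.3  0.2  0.2  0.1  0.1  0.1  0.1  0.1  0.1  0.1  0.1  0.1  0.2
  0.1  0.1  0.1  0.2  0.   0.1  0.1  0.1  0.1  0.1  0.1  0.1  0.1  0.1
  0.1 -1.2  0.8 -0.8 -0.2 -0.5 -0.8]
(array([ 3.818 , -3.8205, 41.2487]), array([  0.7459,   1.2305, -33.4981]))
```

Request:
{"api": "carry_out", "payload": {
  "gripper": [0, 0, 0, 0, 0, 0],
  "offset": [
    [-9, 0, 28],
    [-8, 0, 28],
    [-8, 0, 28],
    [0, 0, 0],
    [0, 0, 0],
    [0, 0, 0]
  ],
  "angular": [
    [0, 0, 0],
    [0, 0, 0],
    [0, 0, 0],
    [0, 0, 0],
    [0, 0, 0],
    [0, 0, 0]
  ]
}}

```text
clock: 8.77
position: [0.4376, 0.305, 0.2307]
orientation: [2.681, -0.42, 1.233]
contact_force: [0.5, 0.9, -2.6]
grip_width: 0.0351
gripper_force: 51.6
```

```bash
python3 look.py 2; python3 - <<'E'
from h import *
import pickle
ci=pickle.load(open("m2.pkl","rb"))["ci"];o=np.array([.4729,.3448,.1932]);psi=3.533
for a in (-103,-120,-135): print(a,proj(o+sframe(psi,np.radians(a))@[.058,0,-.044],ci))
q=proj(o,ci);print(q,proj(o+.029*sz(psi),ci))
x,y=(q+[0,-10]).astype(int);x0,y0=max(x-100,0),max(y-75,0);print(x0,y0)
cv2.imwrite("pics/m2c.png",cv2.resize(cv2.imread("pics/m2.png")[y0:y0+150,x0:x0+200],None,fx=4,fy=4,interpolation=2))
E
```

```text
[-0.1    -0.0899 -0.7246  2.2465  0.4999  0.4602 -1.6717] [0.4376 0.305  0.2307] 0.03514550170622191 (array([ 22.9124,  -0.2767, -82.8427]), array([ 0.0741, -0.1171, -0.1185]))
spindle_seat [(array([311.296, 215.616]), 0.96)]
spindle_tip [(array([316.928, 232.896]), 0.87)]
finger_hole [(array([ 70.976, 114.096]), 0.72)]
crank [(array([324.928, 291.984]), 0.67)]
crank_grip []
-103 [265.9184 131.5231]
-120 [287.799  120.2823]
-135 [309.3837 116.4304]
[312.4363 213.9689] [311.7624 227.4068]
212 128
```

View pics/m2c.png

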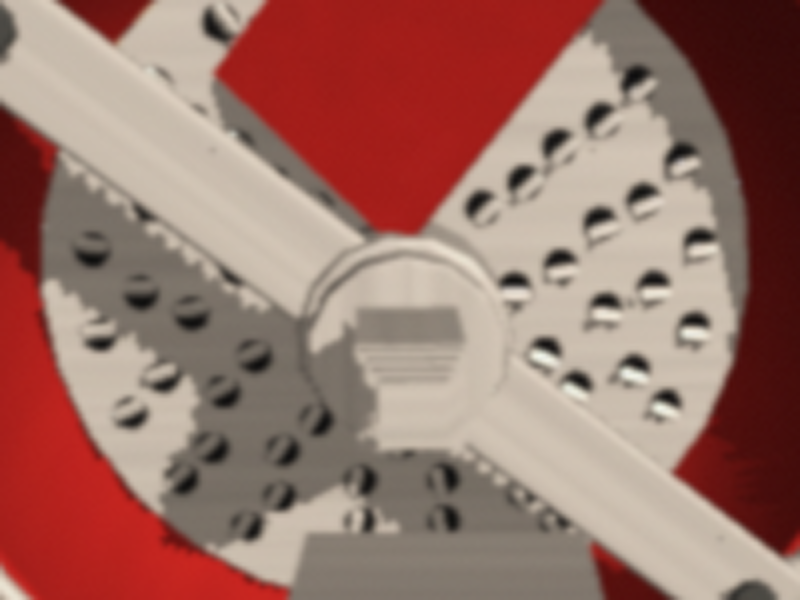

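```bash
python3 - <<'E'
from h import *
import pickle
p,r=pose();ci=cam("wrist")
K,E=ci
im=cv2.imread("pics/m2.png");g=cv2.cvtColor(im,6)
w=g[310:390,290:360];n,l,s,ce=cv2.connectedComponentsWithStats((cv2.GaussianBlur(w,(3,3),0)<75).astype(np.uint8))
print([(ce[k]+[290,310],s[k]) for k in range(1,n) if s[k][4]>150])
for x in(-3,0,3):
  for z in (-.033,-.030): print(x,z,proj(p+r.apply([x/1e3,0,z]),ci), proj(p+r.apply([x/1e3+.018,0,z]),ci),"bottom",proj(p+r.apply([x/1e3+.018,0,z+.048]),ci))
psi=3.533;a=np.radians(43)+np.pi/2
seat=np.array([.4729,.3448,.1932]);T=toolR(psi,a);print(delta(seat+(.045+.016)*sz(psi),T))
E
```

```text
[(array([323.2306, 349.6018]), array([  12,   22,   44,   36, 1223], dtype=int32))]
-3 -0.033 [321.7523 350.8541] [321.7448 309.5688] bottom [322.1768 261.5547]
-3 -0.03 [321.7869 346.0927] [321.781  305.5421] bottom [322.1961 259.4057]
0 -0.033 [321.7511 344.2181] [321.7435 302.3297] bottom [322.1782 256.0337]
0 -0.03 [321.7859 339.5696] [321.78 298.44] bottom [322.1976 253.966 ]
3 -0.033 [321.7499 337.487 ] [321.7422 294.9821] bottom [322.1796 250.4528]
3 -0.03 [321.785  332.9549] [321.779  291.2338] bottom [322.199  248.4682]
(array([29.5066, -4.8429, -3.0372]), array([  0.2237,   1.5836, -90.0169]))
```

View pics/m2.png

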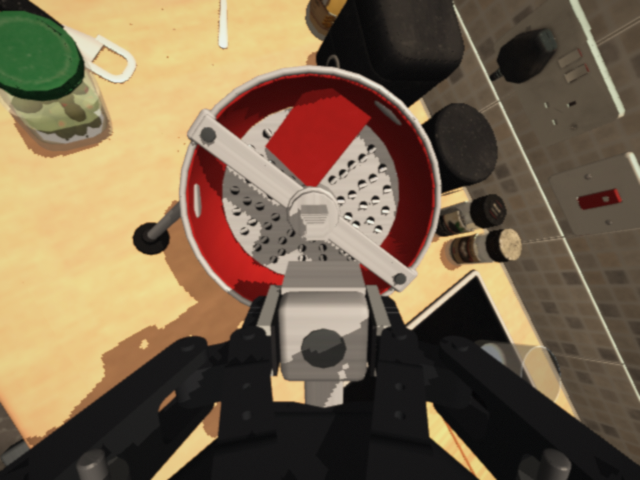

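```bash
cat > tgt.py <<'E'
from h import *
import sys
psi=3.533;seat=np.array([.4729,.3448,.1932]);G=np.array([-.0026,0,.0155])
def tgt(h,adeg):
    T=toolR(psi,np.radians(adeg));return delta(seat+h*sz(psi)-T.apply(G),T)
if __name__=="__main__":
    print(tgt(float(sys.argv[1])/1e3,float(sys.argv[2])));o=bot.observe();print(o["clock"],o["joints"],o["contact_force"],o["torque"],o["grip_width"],o["gripper_force"])
E
python3 tgt.py 48 133
```

```text
(array([29.4674, -7.3922, -5.5886]), array([  0.2237,   1.5836, -90.0169]))
9.0667 [-0.101  -0.0917 -0.7239  2.2484  0.5012  0.46   -1.6723] [-0.5552  0.5068 -2.7327] [-0.2539  0.848   0.0115] 0.035416130980855026 51.61761528812349
```

Request:
{"api": "carry_out", "payload": {
  "gripper": [0, 0, 0, 0, 0, 0, 0, 0, 0, 0, 0, 0],
  "offset": [
    [5, 0, -20],
    [0, 0, 0],
    [0, 0, 0],
    [0, 0, 0],
    [0, 0, 0],
    [0, 0, 0],
    [0, 0, 0],
    [0, 0, 0],
    [0, 0, 0],
    [0, 0, 0],
    [0, 0, 0],
    [0, 0, 0]
  ],
  "angular": [
    [0, 0, 0],
    [0, 0.1, -7],
    [0, 0.1, -7],
    [0, 0.1, -7],
    [0, 0.1, -7],
    [0, 0.1, -7],
    [0, 0.1, -7],
    [0, 0.1, -7],
    [0, 0.1, -7],
    [0, 0.1, -7],
    [0, 0.1, -7],
    [0, 0.1, -7]
  ]
}}

```text
clock: 10.07
position: [0.4276, 0.3042, 0.2483]
orientation: [2.597, 0.301, 2.404]
contact_force: [-0.4, 0.1, -2.9]
grip_width: 0.0354
gripper_force: 51.7
```

Request:
{"api": "carry_out", "payload": {
  "gripper": [0, 0, 0],
  "offset": [
    [0, 0, 0],
    [0, 0, 0],
    [0, 0, 0]
  ],
  "angular": [
    [0, 0.1, -7],
    [0, 0.1, -6],
    [0, 0, 0]
  ]
}}

```text
clock: 10.32
position: [0.4276, 0.3043, 0.2483]
orientation: [2.67, 0.406, 2.613]
contact_force: [0.3, 0.3, -2.2]
grip_width: 0.0353
gripper_force: 51.7
```

```bash
python3 tgt.py 50 133; python3 look.py 3; python3 fit.py >/dev/null; python3 - <<'E'
from h import *
import pickle
ci=pickle.load(open("m3.pkl","rb"))["ci"];o=np.array([.4729,.3448,.1932]);psi=3.533
print(proj(o,ci),proj(o+.029*sz(psi),ci))
E
```

```text
(array([ 6.8989, 25.0591, 12.4153]), array([-0.1124,  0.2584,  0.0587]))
10.3167 [-0.371  -0.1311 -0.4609  2.246   0.434   0.4946 -0.0332] [ 0.3161  0.3153 -2.1834] [-0.3002  0.9125  0.0658] 0.03525615103172662 51.72067092731595
[-0.371  -0.1311 -0.4609  2.246   0.434   0.4946 -0.0332] [0.4276 0.3043 0.2483] 0.03525615103172662 (array([  0.745 ,  20.2408, -62.6554]), array([ 0.0885, -1.2542, 90.0416]))
spindle_seat [(array([355.712, 237.792]), 0.62)]
spindle_tip [(array([353.92, 256.08]), 0.68)]
finger_hole []
crank [(array([323.072, 292.32 ]), 0.56)]
crank_grip []
[358.7    241.2358] [363.4153 256.1139]
```

View pics/m3.png

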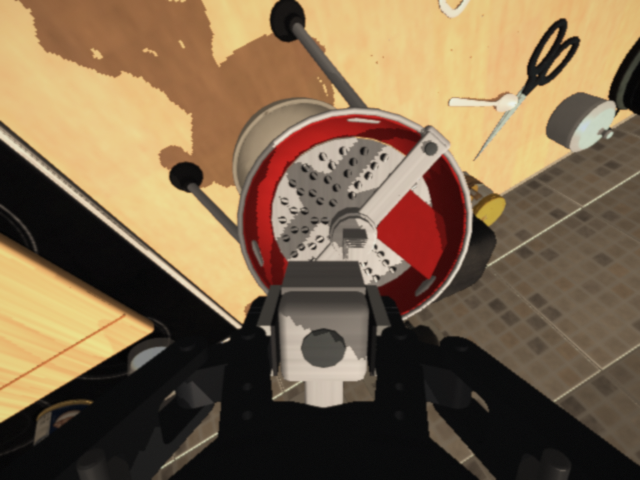

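```bash
python3 - <<'E'
from h import *
import pickle
c=[pickle.load(open(f"m{k}.pkl","rb"))["ci"] for k in (1,2,3)]
sel=lambda *ps:[ray(0,p,k) for p,k in zip(ps,c)]
print("mine",tri(sel((318.7,216),(314,213.5),(353,229.5))))
print("det",tri(sel((315.1,215.9),(311.3,215.6),(355.7,237.8))))
print("det+top/scene",tri(sel((315.1,215.9),(311.3,215.6),(355.7,237.8))+[ray("top",(252,260)),ray("scene",(299.4,263.4))]))
print("tipdet",tri(sel((319.6,230.4),(316.9,232.9),(353.9,256.1))))
print("tipdet+top",tri(sel((319.6,230.4),(316.9,232.9),(353.9,256.1))+[ray("top",(249.5,265))]))
# spindle flats: print gray around
g=cv2.cvtColor(cv2.imread("pics/m3.png"),6)
print(g[214:262:2,336:376:2])
E
```

```text
mine (array([0.4834, 0.3461, 0.1737]), [np.float64(1.7), np.float64(1.3), np.float64(2.9)])
det (array([0.4744, 0.3452, 0.1878]), [np.float64(1.3), np.float64(1.0), np.float64(0.3)])
det+top/scene (array([0.4725, 0.3431, 0.1931]), [np.float64(3.4), np.float64(1.3), np.float64(3.0), np.float64(3.8), np.float64(3.9)])
tipdet (array([0.4614, 0.3342, 0.2104]), [np.float64(0.2), np.float64(0.2), np.float64(0.0)])
tipdet+top (array([0.4585, 0.3362, 0.2148]), [np.float64(1.8), np.float64(2.1), np.float64(3.1), np.float64(6.1)])
[[ 70  57  56  60  76 101 107 110 109 109 111 108 125 135 151 182 196 202
  201 198]
 [ 56  59  73  98 108 101  82  74  74  72  71  78 113 165 163 148 169 199
  198 197]
 [ 59  84 102  97  76  66  81  91  92  96 129 135 111  95 117 168 161 170
  196 195]
 [ 84  97  71  67  84 106 117 119 120 122 169 200 195 168 115  97 157 167
  170 192]
 [100  75  86 108 116 119 119 119 120 120 138 193 201 201 195 171 135 181
  171 174]
 [ 81  83 115 119 119 120 120 121 121 122 124 171 197 197 203 203 189 146
  186 177]
 [ 75 107 114 114 115 115 115 115 116 117 117 130 139 165 198 1
[... 767 characters left out ...]
 209 212
  213 179]
 [192 160 133 109 118 141 131 131 120 116  98  94 101 138 187 204 207 208
  213 110]
 [191 189 188 144 119 128 157 180 179 182 182 180 185 186 198 205 207 209
  215 148]
 [181 194 192 145 114 119 170 196 196 203 203 203 206 205 204 206 208 211
  179 195]
 [197 195 194 149 107 119 166 195 198 204 203 202 207 206 204 206 212 210
  201 184]
 [200 192 194 166 111 145 182 195 197 204 204 203 207 205 205 207 208 206
  205 206]
 [199 196 192 164 119 127 172 195 198 205 204 203 208 206 204 206 205 207
  206 208]
 [196 192 190 168 146 152 177 195 198 204 202 204 208 206 204 205 205 206
  205 208]
 [158 157 157 155 157 148 160 159 163 167 166 183 206 204 204 195 202 207
  206 209]]
```

```bash
cat > fit2.py <<'E'
from h import *
import pickle
from scipy.optimize import least_squares
c={k:pickle.load(open(f"m{k}.pkl","rb"))["ci"] for k in (1,2,3)}
# (img, side angle a, out mm, up mm, px)
obs=[(2,225,8,0,(313.9,205)),(2,225,8,21,(314,214.5)),(2,225,4.5,29,(315,223)),(3,315,8,0,(354.5,229.5)),(3,315,8,21,(355,238)),(3,315,4.5,29,(355,247.5)),(1,225,8,0,(318.8,211.3)),(1,225,4.5,29,(319,223.7))]
def f(p,zf=None):
    o=np.array(p[:3]);e=[]
    for k,a,r,u,q in obs:
        S=sframe(p[3],np.radians(a-2));e+=list(proj(o+S@[r/1e3,0,u/1e3],c[k])-q)
    e.append((p[3]-3.533)/.03); e.append((p[2]-.193)/.003 if zf else 0)
    return e
for zf in (0,1):
    s=least_squares(f,[.473,.345,.193,3.53],args=(zf,),loss="soft_l1");print(s.x,s.cost);print(np.round(s.fun,1))
E
python3 fit2.py
```

```text
[0.4764 0.3422 0.1864 3.5421] 2.999507028745076
[ 0.6  0.3  0.4 -1.  -0.6  0.3 -2.2 -0.2 -0.2  0.5  0.8  0.2 -0.6 -0.4
 -0.4  0.   0.3  0. ]
[0.4762 0.3422 0.1867 3.5421] 4.364255152826197
[ 0.5  0.3  0.3 -0.9 -0.7  0.4 -2.1 -0.1 -0.   0.6  0.9  0.3 -0.6 -0.3
 -0.5  0.1  0.3 -2.1]
```

```bash
sed -i 's/psi=3.533;seat=.*;G/psi=3.542;seat=np.array([.4764,.3422,.1864]);G/' tgt.py; python3 tgt.py 50 132; python3 tgt.py 0 132
```

```text
(array([ 5.3683, 21.1218, 18.903 ]), array([-0.3478,  0.4675,  0.4729]))
10.6167 [-0.369  -0.1304 -0.4627  2.2462  0.4342  0.4943 -0.0361] [-1.7125  0.1773 -2.4818] [-0.3335  0.9602 -0.0578] 0.035332370366547655 51.72235297970474
(array([ 5.775 , 21.427 , 68.9004]), array([-0.3478,  0.4675,  0.4729]))
10.6167 [-0.369  -0.1304 -0.4627  2.2462  0.4342  0.4943 -0.0361] [-1.7125  0.1773 -2.4818] [-0.3335  0.9602 -0.0578] 0.035332370366547655 51.72235297970474
```

Request:
{"api": "carry_out", "payload": {
  "gripper": [0, 0, 0, 0],
  "offset": [
    [5.4, 21, 0],
    [0, 0, 19],
    [0, 0, 0],
    [0, 0, 0]
  ],
  "angular": [
    [-0.3, 0.4, 0.4],
    [0, 0, 0],
    [0, 0, 0],
    [0, 0, 0]
  ]
}}

```text
clock: 10.95
position: [0.4394, 0.3282, 0.2376]
orientation: [2.666, 0.395, 2.608]
contact_force: [0.0, 0.5, -1.4]
grip_width: 0.0352
gripper_force: 51.6
```

```bash
python3 tgt.py 50 132; python3 look.py 4|tail -5; python3 - <<'E'
from h import *
import pickle
ci=pickle.load(open("m4.pkl","rb"))["ci"];o=np.array([.4764,.3422,.1864]);psi=3.542
for q in ([0,0,0],[.008,0,0],[.0045,0,.029]): print(proj(o+sframe(psi,np.radians(313))@q,ci))
p,r=pose();print("hub bottom edge",[proj(p+r.apply([x,y,.0155]),ci) for x,y in((.0154,0),(.0154,.018),(.0154,-.018))])
im=cv2.imread("pics/m4.png")
cv2.imwrite("pics/m4c.png",cv2.resize(im[150:300,220:420],None,fx=4,fy=4,interpolation=2))
E
```

```text
(array([-0.5242,  1.2405, -0.8467]), array([-0.1997, -0.0039,  0.1   ]))
10.95 [-0.3604 -0.062  -0.5027  2.213   0.5196  0.4864 -0.1376] [ 0.0152  0.5199 -1.3887] [-0.374   0.9105 -0.0409] 0.03515018697816345 51.64347901940346
spindle_seat [(array([329.024, 256.8  ]), 0.7)]
spindle_tip []
finger_hole []
crank [(array([322.88, 289.92]), 0.88)]
crank_grip []
[324.8086 258.3378]
[324.6499 247.0173]
[324.7593 269.1216]
hub bottom edge [array([325.0101, 261.0827]), array([360.5388, 261.1517]), array([289.5036, 261.0139])]
```

View pics/m4c.png

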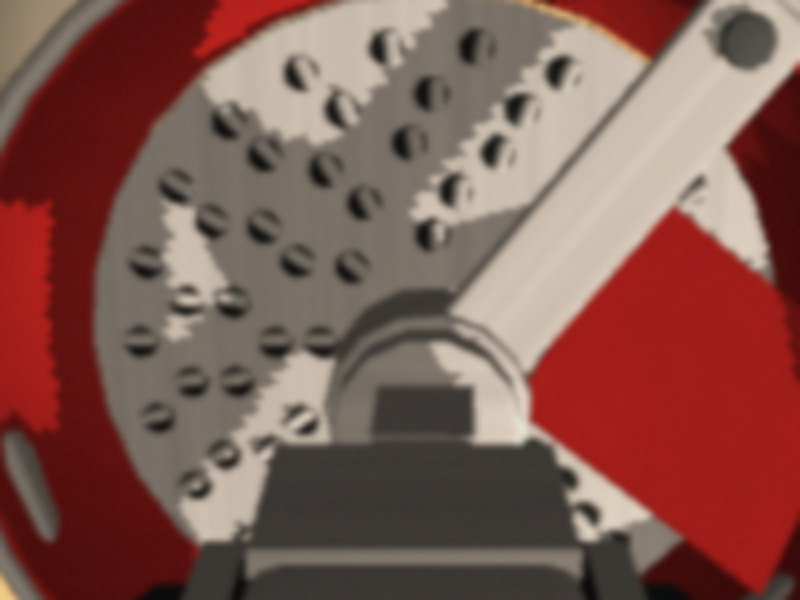

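Request:
{"api": "carry_out", "payload": {
  "gripper": [0, 0, 0, 0, 0, 0, 0, 0, 0],
  "offset": [
    [-0.5, 1.3, 8],
    [0, 0, 8],
    [0, 0, 4],
    [0, 0, 4],
    [0, 0, 4],
    [0, 0, 4],
    [0, 0, 4],
    [0, 0, 4],
    [0, 0, 0]
  ],
  "angular": [
    [0, 0, 0],
    [0, 0, 0],
    [0, 0, 0],
    [0, 0, 0],
    [0, 0, 0],
    [0, 0, 0],
    [0, 0, 0],
    [0, 0, 0],
    [0, 0, 0]
  ]
}}

```text
clock: 12.0
position: [0.4612, 0.3391, 0.2058]
orientation: [2.664, 0.395, 2.61]
contact_force: [-2.0, 2.0, -5.6]
grip_width: 0.0351
gripper_force: 51.7
```

```bash
python3 tgt.py 0 132
```

```text
(array([-0.6352, -1.0621,  9.0891]), array([-0.0552, -0.0391,  0.1744]))
12.0 [-0.3574  0.0352 -0.5095  2.2092  0.7004  0.4349 -0.2985] [-2.0313  2.0263 -5.5743] [-0.0013  1.6357  0.3741] 0.035096164134401156 51.66462678462267
```

Request:
{"api": "carry_out", "payload": {
  "gripper": [0, 0, 0, 0],
  "offset": [
    [0, 0, 2],
    [0, 0, 2],
    [0, 0, 2],
    [0, 0, 0]
  ],
  "angular": [
    [0, 0, 0],
    [0, 0, 0],
    [0, 0, 0],
    [0, 0, 0]
  ]
}}

```text
clock: 12.33
position: [0.4639, 0.3406, 0.2012]
orientation: [2.664, 0.395, 2.61]
contact_force: [-3.1, 1.5, -4.3]
grip_width: 0.0355
gripper_force: 51.9
```

Request:
{"api": "carry_out", "payload": {
  "gripper": [0, 0, 0, 0],
  "offset": [
    [0, 0, 2],
    [0, 0, 1],
    [0, 0, 1],
    [0, 0, 0]
  ],
  "angular": [
    [0, 0, 0],
    [0, 0, 0],
    [0, 0, 0],
    [0, 0, 0]
  ]
}}

```text
clock: 12.67
position: [0.4648, 0.3409, 0.2001]
orientation: [2.664, 0.398, 2.609]
contact_force: [-28.1, -12.9, 22.2]
grip_width: 0.0352
gripper_force: 56.9
```

```bash
python3 tgt.py 0 132
```

```text
(array([-0.6918, -1.2632,  2.1338]), array([-0.0996,  0.1689,  0.2313]))
12.6667 [-0.3629  0.0525 -0.5076  2.2087  0.746   0.431  -0.3414] [-28.1172 -12.932   22.217 ] [-1.2008  3.2396  0.0596] 0.03523924000334373 56.85483170673251
```

Request:
{"api": "carry_out", "payload": {
  "gripper": [0, 0, 0, 0, 0, 0],
  "offset": [
    [0, 0, -2],
    [0, 0.3, 0],
    [0, 0.3, 0],
    [0, 0.3, 0],
    [0, 0.3, 0],
    [0, 0, 0]
  ],
  "angular": [
    [0, 0, 0],
    [0, 0, 6],
    [0, 0, 6],
    [0, 0, 6],
    [0, 0, 6],
    [0, 0, 0]
  ]
}}

```text
clock: 13.17
position: [0.4644, 0.3414, 0.2002]
orientation: [2.556, 0.179, 2.231]
contact_force: [-14.1, -3.6, 4.7]
grip_width: 0.0353
gripper_force: 53.6
```

```bash
python3 tgt.py 0 108
```

```text
(array([-1.5542,  0.1126,  2.3804]), array([-0.1203,  0.0497,  0.0267]))
13.1667 [-0.3822  0.0514 -0.4872  2.2076  0.7334  0.4305 -0.7518] [-14.064   -3.6426   4.664 ] [-0.5892  2.7481  0.4329] 0.035307035054973755 53.62557305954397
```

Turning freely with modest force; continue.

Request:
{"api": "carry_out", "payload": {
  "gripper": [0, 0, 0, 0, 0, 0],
  "offset": [
    [0, 0.3, 0],
    [0, 0.3, 0],
    [0, 0.3, 0],
    [0, 0.3, 0],
    [0, 0.3, 0],
    [0, 0, 0]
  ],
  "angular": [
    [0, 0, 6],
    [0, 0, 6],
    [0, 0, 6],
    [0, 0, 6],
    [0, 0, 6],
    [0, 0, 0]
  ]
}}

```text
clock: 13.67
position: [0.4655, 0.3422, 0.2013]
orientation: [2.542, -0.118, 1.798]
contact_force: [-12.4, -2.8, 4.4]
grip_width: 0.0356
gripper_force: 53.5
```

Request:
{"api": "carry_out", "payload": {
  "gripper": [0, 0, 0, 0, 0, 0],
  "offset": [
    [0, 0.3, 0],
    [0, 0.3, 0],
    [0, 0.3, 0],
    [0, 0.3, 0],
    [0, 0.3, 0],
    [0, 0, 0]
  ],
  "angular": [
    [0, 0, 6],
    [0, 0, 6],
    [0, 0, 6],
    [0, 0, 6],
    [0, 0, 6],
    [0, 0, 0]
  ]
}}

```text
clock: 14.17
position: [0.4671, 0.342, 0.2022]
orientation: [2.662, -0.392, 1.335]
contact_force: [-11.9, -2.6, 2.7]
grip_width: 0.0351
gripper_force: 53.4
```

```bash
python3 tgt.py 0 48
```

```text
(array([-1.3109,  0.8389,  2.4254]), array([0.0067, 0.0911, 0.0187]))
14.1667 [-0.4295  0.0507 -0.435   2.2024  0.7198  0.4299 -1.7829] [-11.8556  -2.6001   2.7405] [-0.4747  2.4986  0.3796] 0.035084977542599864 53.40029379352927
```

Request:
{"api": "carry_out", "payload": {
  "gripper": [0, 0, 0, 0, 1, 1, 1, 1, 1, 1],
  "offset": [
    [0, 0, 1],
    [0, 0, 1],
    [0, 0, 0],
    [0, 0, -1.5],
    [0, 0, 0],
    [0, 0, 0],
    [0, 0, 0],
    [0, 0, 0],
    [0, 0, 0],
    [0, 0, 0]
  ],
  "angular": [
    [0, 0, 0],
    [0, 0, 0],
    [0, 0, 0],
    [0, 0, 0],
    [0, 0, 0],
    [0, 0, 0],
    [0, 0, 0],
    [0, 0, 0],
    [0, 0, 0],
    [0, 0, 0]
  ]
}}

```text
clock: 15.0
position: [0.4694, 0.342, 0.2022]
orientation: [2.66, -0.392, 1.337]
contact_force: [0.7, 0.5, 0.0]
grip_width: 0.0849
gripper_force: 0.0
```

Request:
{"api": "carry_out", "payload": {
  "gripper": [1, 1, 1, 1, 1, 1, 1, 1, 1],
  "offset": [
    [0, 0, -8],
    [0, 0, -15],
    [0, 0, -20],
    [0, 0, -25],
    [0, 0, -30],
    [0, 0, -25],
    [0, 0, -20],
    [0, 0, 0],
    [0, 0, 0]
  ],
  "angular": [
    [0, 0, 0],
    [0, 0, 0],
    [0, 0, 0],
    [0, 0, 0],
    [0, 0, 0],
    [0, 0, 0],
    [0, 0, 0],
    [0, 0, 0],
    [0, 0, 0]
  ]
}}

```text
clock: 15.75
position: [0.3935, 0.3105, 0.3204]
orientation: [2.658, -0.394, 1.339]
contact_force: [0.6, 0.2, -0.3]
grip_width: 0.0854
gripper_force: 0.0
```

```bash
python3 look.py 5; python3 - <<'E'
from h import *
import pickle
ci=pickle.load(open("m5.pkl","rb"))["ci"];psi=3.542;o=np.array([.4764,.3422,.1864])
for h in (.0,.01,.02):
  for a in (48,42): print(h,a,"hub origin",proj(o+h*sz(psi),ci),"hubtop",proj(o+(.048+h)*sz(psi),ci),"grip",proj(o+sframe(psi,np.radians(a))@[.103,0,.04+h],ci))
m=bot.masks_of("wrist","crank");print([(x["rect"]*np.array([640,480,640,480]),x["conf"]) for x in m])
print("hole now",proj(o+sframe(psi,np.radians(-137-76))@[.058,0,-.044],ci))
g=cv2.cvtColor(cv2.imread("pics/m5.png"),6)
q=proj(o+.048*sz(psi),ci).astype(int);w=cv2.GaussianBlur(g,(3,3),0)[q[1]-45:q[1]+45,q[0]-45:q[0]+45]
n,l,s,ce=cv2.connectedComponentsWithStats((w<75).astype(np.uint8));print([(ce[k]+q-45,s[k]) for k in range(1,n) if s[k][4]>60])
for c in("top","scene"):
    cv2.imwrite(f"pics/{c}5.png",bot.get_image(c)[:,:,::-1]);print(c,[ (n,tip(c,n)) for n in("crank","crank_grip","finger_hole","bowl")])
for h in (0,.01): print(proj(o+h*sz(psi),cam("top")),proj(o+h*sz(psi),cam("scene")))
E
```

```text
[-0.4722 -0.2576 -0.3971  2.172   0.2807  0.6753 -1.3877] [0.3935 0.3105 0.3204] 0.08539683414608591 (array([-5.3883,  0.2502, 13.2225]), array([-1.0083, -1.3069,  5.5463]))
spindle_seat [(array([372.288, 204.816]), 0.72)]
spindle_tip [(array([138.624, 128.88 ]), 0.46)]
finger_hole [(array([373.504, 203.52 ]), 0.84)]
crank [(array([322.88 , 224.304]), 0.78)]
crank_grip [(array([318.784, 343.392]), 0.64)]
0.0 48 hub origin [321.0959 224.5003] hubtop [320.8722 240.0911] grip [320.7527 343.3314]
0.0 42 hub origin [321.0959 224.5003] hubtop [320.8722 240.0911] grip [309.1121 342.7885]
0.01 48 hub origin [321.0549 227.361 ] hubtop [320.8156 244.0353] grip [320.6996 350.0812]
0.01 42 hub origin [321.0549 227.361 ] hubtop [320.8156 244.0353] grip [308.6845 349.5255]
0.02 48 hub origin [321.0111 230.4071] hubtop [320.7546 248.2821] grip [320.643  357.2793]
0.02 42 hub origin [321.0111 230.4071] hubtop [320.7546 248.2821] grip [308.2285 356.7103]
[(array([303.104, 204.096, 345.216, 369.6  ]), 0.55)]
hole now [374.9884 205.5931]
[(array([320.9167, 197.5729]), array([37,  0, 19,  8, 96], dtype=int32)), (array([321.208, 242.808]), array([ 37,  40,  19,  17, 250], dtype=int32)), (array([288.9259, 272.465 ]), array([  0,  57,  34,  33, 729], dtype=int32)), (array([347.6326, 274.3208]), array([ 57,  68,  33,  22, 558], dtype=int32))]
top [('crank', [(array([250.176, 262.992]), 0.67)]), ('crank_grip', [(array([291.2  , 280.704]), 0.61)]), ('finger_hole', [(array([252.608, 232.512]), 0.98)]), ('bowl', [])]
scene [('crank', [(array([297.92 , 267.216]), 0.64), (array([288.128, 322.992]), 0.39)]), ('crank_grip', [(array([334.272, 252.576]), 0.75)]), ('finger_hole', [(array([276.416, 258.288]), 0.96)]), ('bowl', [(array([291.392, 317.904]), 0.63)])]
[251.3172 259.2859] [298.4281 266.141 ]
[251.685  260.9035] [300.6547 264.0497]
```

```bash
python3 -c "
from workcell import bot
o=bot.observe();print(o['clock'],o['contact_force'],o['qvel'].round(3));print(bot.finish_job())"
```

```text
16.6 [0.69027393 0.40380233 0.01694905] [ 0.    -0.002  0.002 -0.002  0.001 -0.001 -0.   ]
the job is handed in; nothing more can be done
None
```

The crank was pushed onto the spindle until it stopped firmly, turned about 84° clockwise with the grating disc following (about 76° in the images), then let go and handed in at 16.6 s; no verdict came back, and full seating is judged from contact force and images only.

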